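Rack the hot-air nozzles by height

TASK

Put the four steel hot-air nozzles away on the black rack in order of height: the tallest on the stub next to the end post with the round brass knob, then down in size to the shortest at the other end. Slip each one loosely over its tapered stub, narrow mouth up, until it stands upright and fully down on the seat; lower them gently without ramming or dropping them, and leave the blue flux bottle standing.

Things in the scene. Friction and masses are not known exactly. Their poses are not given: they have to be found in the camera images.
- nozzle_a: Plain steel hot-air nozzle, the shortest of the four: 36 mm high, hollow and open at both ends. Straight round collar (diameter 36 mm outside, 31 mm inside) for the lower 24 mm, above that a taper to a round mouth of 26 mm outside diameter; wall 2.5 mm. Stands loose, wide end down. Origin: centre of its underside (wide end); z points up to the mouth. 28 to 98 g.
- nozzle_b: Plain steel hot-air nozzle, the second shortest of the four: 52 mm high, hollow and open at both ends. Straight round collar (diameter 36 mm outside, 31 mm inside) for the lower 32 mm, above that a taper to a round mouth of 21 mm outside diameter; wall 2.5 mm. Stands loose, wide end down. Origin: centre of its underside (wide end); z points up to the mouth. 28 to 98 g.
- nozzle_c: Plain steel hot-air nozzle, the second tallest of the four: 68 mm high, hollow and open at both ends. Straight round collar (diameter 36 mm outside, 31 mm inside) for the lower 40 mm, above that a taper to a round mouth of 16 mm outside diameter; wall 2.5 mm. Stands loose, wide end down. Origin: centre of its underside (wide end); z points up to the mouth. 28 to 98 g.
- nozzle_d: Plain steel hot-air nozzle, the tallest of the four: 84 mm high, hollow and open at both ends. Straight round collar (diameter 36 mm outside, 31 mm inside) for the lower 50 mm, above that a taper to a round mouth of 11 mm outside diameter; wall 2.5 mm. Stands loose, wide end down. Origin: centre of its underside (wide end); z points up to the mouth. 28 to 98 g.
- stub1: First (one end) of 4 alike steel stubs, 72 mm apart along a fixed black bar (60 x 376 x 12 mm): flat round seat, 50 mm wide, 4 mm thick, with a tapered pin, 24 mm wide at the seat, 8 mm at its tip 30 mm above the origin. Origin: centre of the seat's underside, 12 mm above the table; y along the row, stub1 to stub4, z up. A nozzle fully down has its origin 4 mm above this one and 3.5 mm play.
- stub2: Second of 4 alike steel stubs, 72 mm apart along a fixed black bar (60 x 376 x 12 mm): flat round seat, 50 mm wide, 4 mm thick, with a tapered pin, 24 mm wide at the seat, 8 mm at its tip 30 mm above the origin. Origin: centre of the seat's underside, 12 mm above the table; y along the row, stub1 to stub4, z up. A nozzle fully down has its origin 4 mm above this one and 3.5 mm play.
- stub3: Third of 4 alike steel stubs, 72 mm apart along a fixed black bar (60 x 376 x 12 mm): flat round seat, 50 mm wide, 4 mm thick, with a tapered pin, 24 mm wide at the seat, 8 mm at its tip 30 mm above the origin. Origin: centre of the seat's underside, 12 mm above the table; y along the row, stub1 to stub4, z up. A nozzle fully down has its origin 4 mm above this one and 3.5 mm play.
- stub4: Last (other end) of 4 alike steel stubs, 72 mm apart along a fixed black bar (60 x 376 x 12 mm): flat round seat, 50 mm wide, 4 mm thick, with a tapered pin, 24 mm wide at the seat, 8 mm at its tip 30 mm above the origin. Origin: centre of the seat's underside, 12 mm above the table; y along the row, stub1 to stub4, z up. A nozzle fully down has its origin 4 mm above this one and 3.5 mm play.
- end_post: Fixed steel post, 12 mm thick with a round brass knob of 24 mm diameter, 50 mm high in all, standing on the rack's bar at one end, 57 mm beyond the nearest stub's centre (stub1 or stub4, it varies). The bar's other end has only a flat screw head. Origin: centre of its foot, 12 mm above the table.
- flux_bottle: Small blue plastic dropper bottle with white cap, 30 mm diameter, 70 mm high, standing loose among the nozzles; about 60 g. Origin: centre of its underside, z up.
Things that resemble listed ones, but are neither listed nor needed, are in the scene too. What is shaped like the nozzle_c but green or red is not meant.

How it is judged (in metres and radians):
At the end, for the whole second after the job is handed in: Each nozzle is released and at rest over its own stub, upright within 0.12 rad, centred within 8 mm and fully down (its underside within 4 mm of the seat), in order of height with the tallest on the stub next to the end post; the flux bottle still stands (((horizontal distance between end_post and stub1 below 0.12 m and horizontal distance between nozzle_d and stub1 below 0.008 m and z of nozzle_d in the frame of stub1 between 0 and 0.008 m and horizontal distance between nozzle_c and stub2 below 0.008 m and z of nozzle_c in the frame of stub2 between 0 and 0.008 m and horizontal distance between nozzle_b and stub3 below 0.008 m and z of nozzle_b in the frame of stub3 between 0 and 0.008 m and horizontal distance between nozzle_a and stub4 below 0.008 m and z of nozzle_a in the frame of stub4 between 0 and 0.008 m) or (horizontal distance between end_post and stub4 below 0.12 m and horizontal distance between nozzle_d and stub4 below 0.008 m and z of nozzle_d in the frame of stub4 between 0 and 0.008 m and horizontal distance between nozzle_c and stub3 below 0.008 m and z of nozzle_c in the frame of stub3 between 0 and 0.008 m and horizontal distance between nozzle_b and stub2 below 0.008 m and z of nozzle_b in the frame of stub2 between 0 and 0.008 m and horizontal distance between nozzle_a and stub1 below 0.008 m and z of nozzle_a in the frame of stub1 between 0 and 0.008 m)) and angle between each of nozzle_d, nozzle_c, nozzle_b, nozzle_a's own z axis and vertical below 0.12 rad and linear speed of each of nozzle_d, nozzle_c, nozzle_b, nozzle_a below 0.02 m/s and angular speed of each of nozzle_d, nozzle_c, nozzle_b, nozzle_a below 0.3 rad/s and angle between flux_bottle's own z axis and vertical below 0.3 rad); the robot touches nothing.
It fails at once if a nozzle is pressed or rammed on a stub with more than 45 N (contact force between any of nozzle_d, nozzle_c, nozzle_b, nozzle_a and stub1 above 45 N or contact force between any of nozzle_d, nozzle_c, nozzle_b, nozzle_a and stub2 above 45 N or contact force between any of nozzle_d, nozzle_c, nozzle_b, nozzle_a and stub3 above 45 N or contact force between any of nozzle_d, nozzle_c, nozzle_b, nozzle_a and stub4 above 45 N).
It fails at once if a nozzle is dropped: it comes down over a stub faster than 0.5 m/s ((linear speed of nozzle_a above 0.5 m/s and ((horizontal distance between nozzle_a and stub1 below 0.02 m and z of nozzle_a in the frame of stub1 below 0.03 m) or (horizontal distance between nozzle_a and stub2 below 0.02 m and z of nozzle_a in the frame of stub2 below 0.03 m) or (horizontal distance between nozzle_a and stub3 below 0.02 m and z of nozzle_a in the frame of stub3 below 0.03 m) or (horizontal distance between nozzle_a and stub4 below 0.02 m and z of nozzle_a in the frame of stub4 below 0.03 m))) or (linear speed of nozzle_b above 0.5 m/s and ((horizontal distance between nozzle_b and stub1 below 0.02 m and z of nozzle_b in the frame of stub1 below 0.03 m) or (horizontal distance between nozzle_b and stub2 below 0.02 m and z of nozzle_b in the frame of stub2 below 0.03 m) or (horizontal distance between nozzle_b and stub3 below 0.02 m and z of nozzle_b in the frame of stub3 below 0.03 m) or (horizontal distance between nozzle_b and stub4 below 0.02 m and z of nozzle_b in the frame of stub4 below 0.03 m))) or (linear speed of nozzle_c above 0.5 m/s and ((horizontal distance between nozzle_c and stub1 below 0.02 m and z of nozzle_c in the frame of stub1 below 0.03 m) or (horizontal distance between nozzle_c and stub2 below 0.02 m and z of nozzle_c in the frame of stub2 below 0.03 m) or (horizontal distance between nozzle_c and stub3 below 0.02 m and z of nozzle_c in the frame of stub3 below 0.03 m) or (horizontal distance between nozzle_c and stub4 below 0.02 m and z of nozzle_c in the frame of stub4 below 0.03 m))) or (linear speed of nozzle_d above 0.5 m/s and ((horizontal distance between nozzle_d and stub1 below 0.02 m and z of nozzle_d in the frame of stub1 below 0.03 m) or (horizontal distance between nozzle_d and stub2 below 0.02 m and z of nozzle_d in the frame of stub2 below 0.03 m) or (horizontal distance between nozzle_d and stub3 below 0.02 m and z of nozzle_d in the frame of stub3 below 0.03 m) or (horizontal distance between nozzle_d and stub4 below 0.02 m and z of nozzle_d in the frame of stub4 below 0.03 m)))).
It fails at once if the flux bottle is knocked over (angle between flux_bottle's own z axis and vertical above 0.6 rad).
It also fails if it takes over 106 s, if anything falls off the work surface, if the arm or the gripper's body presses on something with over 40 N, if the wrist force passes 120 N, or if a joint passes its speed limit or range.

ROBOT

A 6-joint arm with a two-finger parallel gripper is mounted at the origin on the work surface. World frame = base frame: x ahead of the robot, y to its left, z up, the work surface at z = 0. Lengths are in m, angles in degrees, forces in N, time in s.
With the tool pointing down it reaches from about 0.25 to 0.725 m from the base axis. Payload 9.7 kg.
Tool frame: the origin (TCP) lies midway between the tips of the shut fingers; the grasp point (between the pads) lies 19 mm behind it; z points along the fingers, y is the line along which they close (so a half turn about z gives the same grasp; the last joint's range is limited). The gripper opens to 85 mm and grips with 20 to 120 N. Pads are 22 mm wide; open, the fingers measure 114 mm over their backs; the gripper's body (76 mm by 85 mm) begins 54 mm behind the grasp point. The pads swing forward as they close: fully open they stand 13 mm farther back than shut.
Start: joints at [0, 4.979, 10.078, 95.1, 0, 90], TCP at [0.55, -0, 0.199] pointing down, gripper open.
Joint ranges: [-179.16, 179.16], [-48.56, 103.87], [-65.8, 70.77], [-126.05, 130.52], [-82.76, 87.17], [-180, 180]. Speed limits (degrees/s): [127.2, 127.2, 147.25, 180, 180, 180].

INTERFACE

Orientations are given as [roll, pitch, yaw] about the fixed x, y, z axes, in that order (R = Rz(yaw) Ry(pitch) Rx(roll)).
In Python, from workcell import * gives the robot as it stands.
- The arm moves only by the tool servo_tool, never from a script. Its argument "moves" is a list of rows, each a list of 4 numbers: the shift along the world's x, y, z in normalised numbers (1 is 75 cm), then the turn about the world's z in shares of 4 rad (1.0 is 4 rad). A call has 1 to 20 rows; each row is the pose to reach, as a shift and turn from the pose commanded when the call began; what a row does not reach only later rows make up. A row lasts 1/12 s, in which the tool goes at most 41.7 mm and 7.16 degrees, less where a joint would pass 70% of its speed; a pose out of reach is approached as far as the arm can. A call with a gripper value outside its range is refused whole. "claw" is the closure, from 0 (fully open) to 1 (shut), set as the call begins (left out, the last holds). The fingers move at their own pace and stop on an object; "force" is the grip in N (left out, the last holds). Time passes only in rows, so rows that repeat a pose let the fingers close. It gives the time, the measured TCP pose, the force, the opening and the grip force at its end, in the units of the state.
- get_obs(): the state, without advancing time (a new reading comes with each control period).
- camera(name): name is "scene" or "side" or "wrist"; returns the picture (400x640x3 uint8, red, green, blue); there is no depth.
- get_calibration(name): a dict with "fx", "fy", "cx", "cy" (pixels), "rvec" (rotation vector, rad) and "tvec" (3), from world to camera coordinates, as OpenCV has them; the wrist camera has in their place "tool_from_camera" (4x4, takes a point from camera to tool coordinates, whose origin is the TCP and whose axes are the flange's). Camera axes: x right, y down, z forward; pixel columns grow to the right and rows downward; lengths in m; the calibration is good to about 2 mm. A picture is of the moment at which its call begins: read the wrist's pose just before it. get_calibration takes no time and is no camera call.
- job_done(): hands the job in; it is judged then, once.
The state is a dict: "time": time; "q": joint angles; "qd": joint speeds; "joint_efforts": joint torques, N m; "ee_pos": TCP position; "tcp_rot": TCP orientation; "wrist_force": force on the tool from outside, world axes, zero at the start; "torque": the same for the moment, N m; "opening": finger opening in m; "grasp_force": force on a finger pad.
Only numpy, scipy, OpenCV 4.12 (cv2) and the standard library are available. Lean on these libraries where they do the work, as an engineer would, in place of code of your own. Each camera call takes 0.05 s, during which the arm holds its last target. There are 200 camera calls.

## Working session

There is one attempt and no reset: what is moved stays moved. The work goes in short steps, Python scripts to look and compute and a tool call to move; the robot and the scene stay as the last step left them, time stands still between calls to the robot, and variables do not carry over. Pictures are saved under pics/ and viewed, at most 14 in all, crops included, and the job is handed in when it is done.

Besides the shell and the picture viewer there is one more tool, called after "Request:" in YAML: its name, and indented under it one key for each argument. servo_tool: Moves the arm, as the interface text tells. Its arguments: {"type":"object","properties":{"moves":{"type":"array","items":{"type":"array","items":{"type":"number"}}},"claw":{"type":"number"},"force":{"type":"number"}},"required":["moves"]}

```bash
mkdir -p pics; cat > h.py <<'E'
from workcell import *
import numpy as np, cv2
def ray(name,u,v,T=None):
    c=get_calibration(name); d=np.array([(u-c['cx'])/c['fx'],(v-c['cy'])/c['fy'],1.])
    R,_=cv2.Rodrigues(np.array(c['rvec'],float)); t=np.array(c['tvec'],float).ravel()
    return -R.T@t, R.T@d
def onz(name,u,v,z):
    o,d=ray(name,u,v); return o+d*(z-o[2])/d[2]
def proj(name,p):
    c=get_calibration(name);K=np.array([[c['fx'],0,c['cx']],[0,c['fy'],c['cy']],[0,0,1.]])
    return cv2.projectPoints(np.array(p,float).reshape(-1,1,3),np.array(c['rvec'],float),np.array(c['tvec'],float),K,None)[0].reshape(-1,2)
def save(name,fn,crop=None,s=1):
    im=camera(name)[:,:,::-1]
    if crop: x0,y0,x1,y1=crop; im=im[y0:y1,x0:x1]
    cv2.imwrite('pics/'+fn,cv2.resize(np.ascontiguousarray(im),None,fx=s,fy=s,interpolation=cv2.INTER_CUBIC))
E
python3 - <<'E'
from h import *
save('scene','s1.png',s=1.25); save('side','d1.png',s=1.25)
for n in('scene','side'):
    print(n,ray(n,320,200),get_calibration(n)['fx'])
print(get_calibration('wrist'),get_obs())
E
```

```text
scene (array([ 0.93515581, -0.22604163,  0.65931479]), array([-0.5490829 ,  0.30046101, -0.78011107])) 381.9158241281436
side (array([ 0.31984964, -0.73127381,  0.66417389]), array([ 0.19659203,  0.74661049, -0.63561713])) 455.5118462141814
{'fx': 278.2033970100157, 'fy': 278.2033970100157, 'cx': 320.42340370658513, 'cy': 202.64268168616394, 'tool_from_camera': array([[-9.28875324e-05, -9.53908339e-01, -3.00098103e-01,
         7.65085861e-02],
       [ 9.99999603e-01,  1.77413751e-04, -8.73460877e-04,
         9.31521900e-04],
       [ 8.86443145e-04, -3.00098065e-01,  9.53907944e-01,
        -1.73838147e-01],
       [ 0.00000000e+00,  0.00000000e+00,  0.00000000e+00,
         1.00000000e+00]])} {'time': 0.1, 'q': array([1.83304587e-03, 5.00929392e+00, 1.00389199e+01, 9.51000352e+01,
       2.11342112e-05, 9.00000316e+01]), 'qd': array([-0.05494329, -0.15190935,  0.06062315,  0.014269  ,  0.02617871,
        0.07251275]), 'joint_efforts': array([ 5.47294949e-04, -5.21561801e+01,  4.65652657e+01,  1.59993977e-02,
       -1.19309320e-06, -5.24902489e-06]), 'ee_pos': array([5.49752453e-01, 1.77050235e-05, 1.98540422e-01]), 'tcp_rot': array([-1.79929591e+02, -2.10953718e-05,  9.00018014e+01]), 'wrist_force': array([0.23800504, 0.53889331, 0.29481317]), 'torque': array([-0.00049143, -0.00776915, -0.01064745]), 'grasp_force': 0.0, 'opening': 0.08547403232036287}
```

View pics/s1.png

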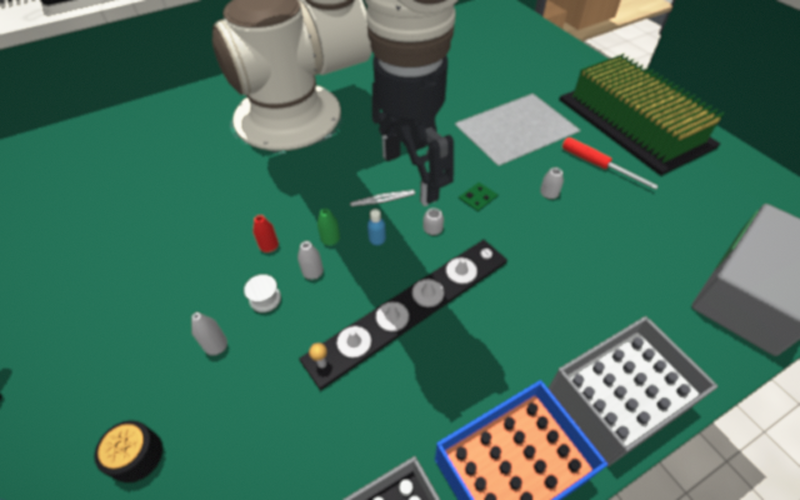

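View pics/d1.png

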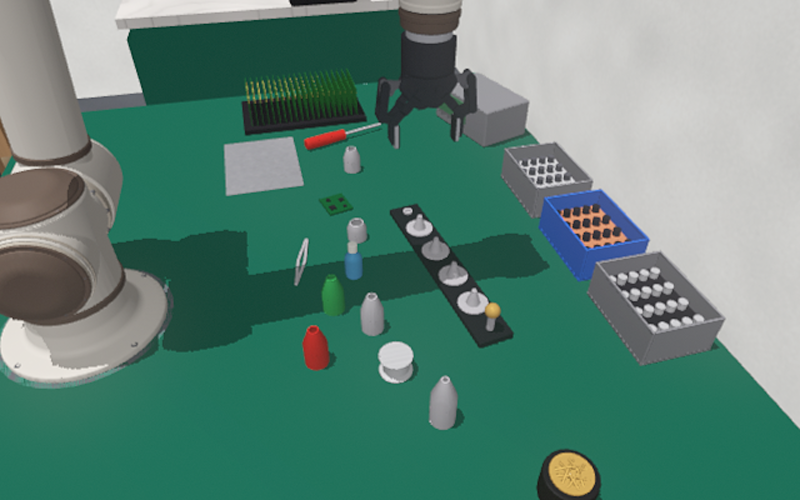

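The scene view (800 px scale) shows candidates for the four steel nozzles at (208,335), (311,260), (433,221) and (552,183). The red (265,233) and green (328,227) look-alikes and the white knob-like spool (262,292) are not meant. The brass knob is at (318,352). I'll enlarge both views to confirm and measure.

```bash
python3 - <<'E'
from h import *
save('scene','s2.png',(145,125,465,325),2.5); save('side','d2.png',(230,105,430,355),2.4)
E
```

```text
(no output)
```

View pics/s2.png

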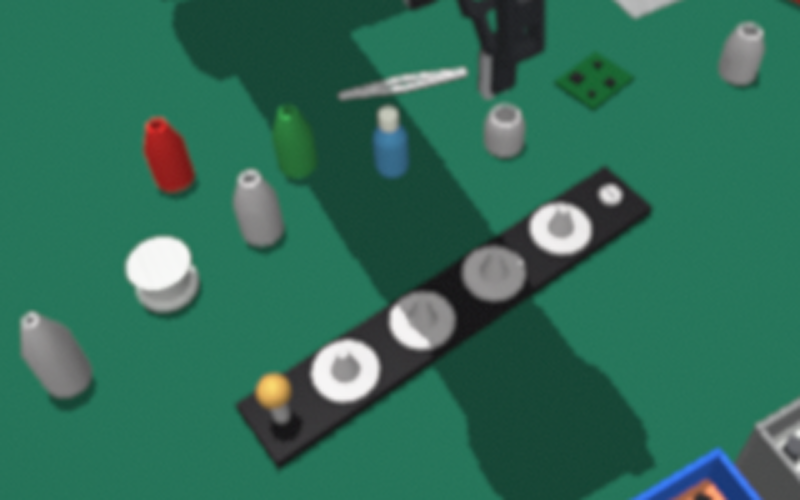

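View pics/d2.png

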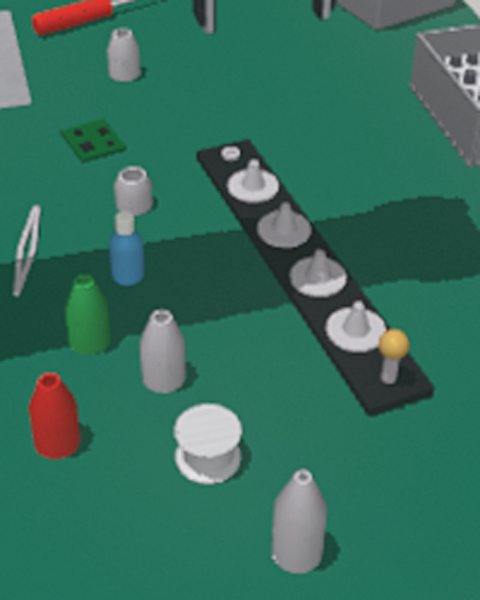

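The crops confirm it: d at scene crop (55,355) is the tallest and narrowest-mouthed, c at (258,210), a at (505,132) is the shortest, and b at (742,55). The knob (273,390) is at the near-left end. Next I'll triangulate.

```bash
python3 - <<'E'
from h import *
P={'d':((31,320),(302,477),.084),'c':((250,178),(161,316),.068),'a':((506,113),(132,175),.036),'b':((749,31),(122,34),.052),
's1':((345,371),(355,329),.016),'s2':((423,320),(319,275),.016),'s3':((495,273),(285,229),.016),'s4':((561,228),(253,184),.016),
'bottle':((388,112),(124,217),.07),'red':((155,124),(49,380),.068),'green':((287,110),(84,283),.068),'spool':((159,263),(208,427),.04)}
Q={}
for k,(a,b,z) in P.items():
    a=(145+a[0]/2.5,125+a[1]/2.5); b=(230+b[0]/2.4,105+b[1]/2.4)
    p=onz('scene',*a,z);q=onz('side',*b,z)
    o1,d1=ray('scene',*a);o2,d2=ray('side',*b)
    s=np.linalg.lstsq(np.c_[d1,-d2],o2-o1,rcond=None)[0]
    X=(o1+d1*s[0]+o2+d2*s[1])/2
    Q[k]=(p+q)[:2]/2
    print(k,(p[:2]*1e3).round(1),(q[:2]*1e3).round(1),'avg',(Q[k]*1e3).round(1),'tri',(X*1e3).round(1))
S=np.array([Q['s%d'%i] for i in(1,2,3,4)]); m=S.mean(0); v=(S*np.array([-1.5,-.5,.5,1.5])[:,None]).sum(0)/5
print(np.linalg.norm(v),np.degrees(np.arctan2(v[1],v[0])));u=v/np.linalg.norm(v)*.072
print([(m+u*k).round(4) for k in(-1.5,-.5,.5,1.5)], 'post',(m+u/.072*(-.108-.057)).round(3))
E
```

```text
d [ 489.1 -309.8] [ 489.1 -312. ] avg [ 489.1 -310.9] tri [ 489.  -310.5   83. ]
c [ 434.1 -123.4] [ 435.3 -124.9] avg [ 434.7 -124.1] tri [ 435. -124.   68.]
a [453.5 108.8] [456.3 104.1] avg [454.9 106.4] tri [455.6 106.8  36.1]
b [492.6 349.6] [493.5 345.2] avg [493.  347.4] tri [493.4 348.5  51.5]
s1 [ 600.7 -126. ] [ 599.7 -128.2] avg [ 600.2 -127.1] tri [ 600.2 -126.1   14.4]
s2 [591.5 -53.7] [592.3 -56.2] avg [591.9 -54.9] tri [592.1 -54.4  15.5]
s3 [582.5  17.9] [582.3  12.6] avg [582.4  15.3] tri [582.7  17.3  13.8]
s4 [572.1  89. ] [572.6  86.8] avg [572.4  87.9] tri [572.6  88.5  15.6]
bottle [428.2   5.4] [430.4   0.9] avg [429.3   3.2] tri [429.8   4.   69.6]
red [ 338.7 -169.6] [ 341.5 -170.1] avg [ 340.1 -169.9] tri [ 341.  -170.3   69.4]
green [380.7 -66.8] [383.4 -72.1] avg [382.1 -69.4] tri [382.5 -68.4  67.3]
spool [ 454.3 -214.5] [ 449.1 -219.5] avg [ 451.7 -217. ] tri [ 450.1 -214.5   34.3]
0.07211955338169067 97.40776498994646
[array([ 0.6006, -0.1268]), array([ 0.5914, -0.0554]), array([0.5821, 0.016 ]), array([0.5728, 0.0874])] post [ 0.608 -0.183]
```

The manual's scale: shifts go in shares of 75 cm and turns go in shares of 4 rad. Converting my numbers, -31.1 cm / 75 = -0.4147, -20 cm / 75 = -0.2667.

Request:
servo_tool:
  moves:
    - [-0.0267, -0.1333, 0, 0]
    - [-0.0533, -0.2667, 0, 0]
    - [-0.0813, -0.4147, 0, 0]
    - [-0.0813, -0.4147, 0, 0]
    - [-0.0813, -0.4147, 0, 0]
    - [-0.0813, -0.4147, 0, 0]
    - [-0.0813, -0.4147, -0.04, 0]
    - [-0.0813, -0.4147, -0.08, 0]
    - [-0.0813, -0.4147, -0.12, 0]
    - [-0.0813, -0.4147, -0.12, 0]
    - [-0.0813, -0.4147, -0.12, 0]
  claw: 0
  force: 40

```text
time: 1.12
ee_pos: [0.4875, -0.3103, 0.1077]
tcp_rot: [-179.8, -0.2, 89.9]
wrist_force: [0.3, 0.7, 1.5]
opening: 0.0854
grasp_force: 0.0
```

```bash
cat >> h.py <<'E'
from scipy.spatial.transform import Rotation as Ro
def wray(u,v,z):
    s=get_obs(); T=np.eye(4); T[:3,:3]=Ro.from_euler('xyz',s['tcp_rot'],degrees=True).as_matrix(); T[:3,3]=s['ee_pos']
    c=get_calibration('wrist'); M=T@c['tool_from_camera']; d=M[:3,:3]@[(u-c['cx'])/c['fx'],(v-c['cy'])/c['fy'],1]; o=M[:3,3]
    return o+d*(z-o[2])/d[2]
E
python3 - <<'E'
from h import *
save('wrist','w1.png',s=1.25); print(get_obs()['ee_pos'])
E
```

```text
[ 0.48906025 -0.31050471  0.11032545]
```

View pics/w1.png

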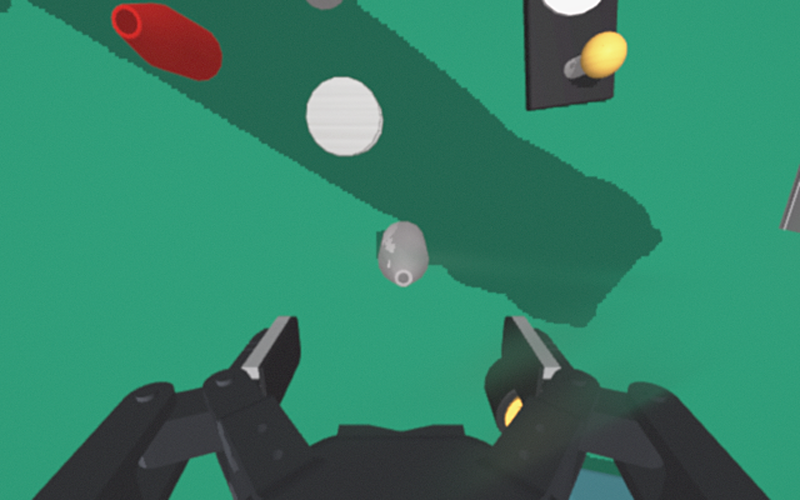

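The wrist view shows d's mouth at (403,277), i.e. (322.4,221.6) native, centred between the fingers. The red look-alike and the spool are clear of them.

```bash
python3 -c "
from h import *
print(wray(322.4,221.6,.084))"
```

```text
[ 0.49132554 -0.31227452  0.084     ]
```

Converted, -9 cm / 75 = -0.12, -8 cm / 75 = -0.1067.

Request:
servo_tool:
  moves:
    - [0, 0, -0.04, 0]
    - [0, 0, -0.08, 0]
    - [0, 0, -0.1067, 0]
    - [0, 0, -0.12, 0]
    - [0, 0, -0.12, 0]
    - [0, 0, -0.12, 0]

```text
time: 1.67
ee_pos: [0.4903, -0.311, 0.0216]
tcp_rot: [179.9, 0.1, 90.1]
wrist_force: [-0.1, 0.2, 0.6]
opening: 0.0852
grasp_force: 0.0
```

Request:
servo_tool:
  moves:
    - [0, 0, 0, 0]
    - [0, 0, 0, 0]
    - [0, 0, 0, 0]
    - [0, 0, 0, 0]
    - [0, 0, 0, 0]
    - [0, 0, 0, 0]
    - [0, 0, 0, 0]
    - [0, 0, 0, 0]
    - [0, 0, 0, 0]
    - [0, 0, 0, 0]
  claw: 1

```text
time: 2.5
ee_pos: [0.4893, -0.3113, 0.0201]
tcp_rot: [179.9, 0.0, 90.0]
wrist_force: [-0.9, 0.0, 5.1]
opening: 0.0292
grasp_force: 37.7
```

```bash
python3 - <<'E'
from h import *
save('side','d3.png',(300,200,430,350),3.5);print(get_obs()['opening'])
E
```

```text
0.02939801629488542
```

View pics/d3.png

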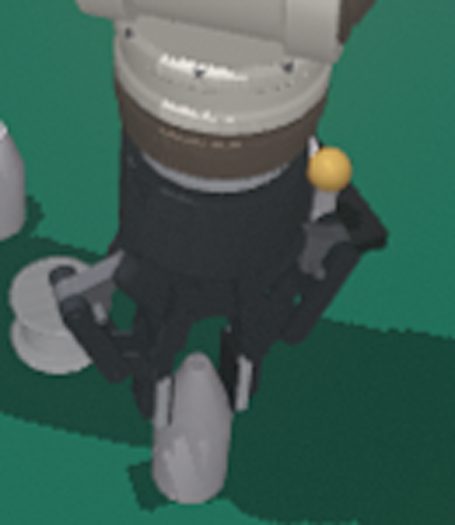

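The side crop shows the pads, with bottoms at about (160,425) and (240,405), gripping near the taper shoulder of d. The opening is 29 mm rather than 36 mm. There is clearance above the mouth, so I'll regrip lower.

Converted, -0.8 cm / 75 = -0.0107, -0.6 cm / 75 = -0.008.

Request:
servo_tool:
  moves:
    - [0, 0, 0, 0]
    - [0, 0, 0, 0]
    - [0, 0, 0, 0]
    - [0, 0, 0, 0]
    - [0, 0, -0.0027, 0]
    - [0, 0, -0.0053, 0]
    - [0, 0, -0.008, 0]
    - [0, 0, -0.0107, 0]
    - [0, 0, -0.0107, 0]
  claw: 0.2

```text
time: 3.3
ee_pos: [0.4887, -0.3108, 0.0105]
tcp_rot: [-180.0, -0.0, 90.0]
wrist_force: [0.6, 0.4, -0.4]
opening: 0.0684
grasp_force: 0.0
```

Request:
servo_tool:
  moves:
    - [0, 0, 0, 0]
    - [0, 0, 0, 0]
    - [0, 0, 0, 0]
    - [0, 0, 0, 0]
    - [0, 0, 0, 0]
    - [0, 0, 0, 0]
    - [0, 0, 0, 0]
    - [0, 0, 0, 0]
    - [0, 0, 0, 0]
    - [0, 0, 0, 0]
  claw: 1

```text
time: 4.13
ee_pos: [0.4892, -0.3112, 0.0116]
tcp_rot: [180.0, 0.0, 90.0]
wrist_force: [0.6, 0.9, 5.8]
opening: 0.0329
grasp_force: 40.2
```

Converted, -0.6 cm / 75 = -0.008, -0.4 cm / 75 = -0.0053.

Request:
servo_tool:
  moves:
    - [0, 0, 0, 0]
    - [0, 0, 0, 0]
    - [0, 0, 0, 0]
    - [0, 0, 0, 0]
    - [0, 0, -0.0027, 0]
    - [0, 0, -0.0053, 0]
    - [0, 0, -0.008, 0]
    - [0, 0, -0.008, 0]
  claw: 0.3

```text
time: 4.8
ee_pos: [0.4887, -0.3108, 0.0045]
tcp_rot: [-180.0, -0.0, 90.0]
wrist_force: [0.3, -0.4, -0.2]
opening: 0.0595
grasp_force: 0.0
```

Request:
servo_tool:
  moves:
    - [0, 0, 0, 0]
    - [0, 0, 0, 0]
    - [0, 0, 0, 0]
    - [0, 0, 0, 0]
    - [0, 0, 0, 0]
    - [0, 0, 0, 0]
    - [0, 0, 0, 0]
    - [0, 0, 0, 0]
    - [0, 0, 0, 0]
  claw: 1

```text
time: 5.55
ee_pos: [0.4892, -0.3111, 0.0055]
tcp_rot: [180.0, 0.0, 90.0]
wrist_force: [-0.0, 0.3, 4.3]
opening: 0.0339
grasp_force: 40.2
```

Converted, 18.4 cm / 75 = 0.2453, 11.2 cm / 75 = 0.1493.

Request:
servo_tool:
  moves:
    - [0, 0, 0.0067, 0]
    - [0, 0, 0.02, 0]
    - [0, 0, 0.0467, 0]
    - [0, 0, 0.08, 0]
    - [0, 0, 0.12, 0]
    - [0.0133, 0.0267, 0.16, 0]
    - [0.04, 0.0667, 0.16, 0]
    - [0.0667, 0.1067, 0.16, 0]
    - [0.0933, 0.1467, 0.16, 0]
    - [0.12, 0.1933, 0.16, 0]
    - [0.14, 0.2293, 0.16, 0]
    - [0.1493, 0.2453, 0.16, 0]
    - [0.1493, 0.2453, 0.1467, 0]
    - [0.1493, 0.2453, 0.12, 0]
    - [0.1493, 0.2453, 0.0933, 0]
    - [0.1493, 0.2453, 0.0867, 0]
    - [0.1493, 0.2453, 0.0867, 0]
    - [0.1493, 0.2453, 0.0867, 0]

```text
time: 7.05
ee_pos: [0.6006, -0.1278, 0.0708]
tcp_rot: [-180.0, 0.0, 89.9]
wrist_force: [0.3, 0.4, -0.1]
opening: 0.0335
grasp_force: 39.9
```

```bash
python3 - <<'E'
from h import *
a=camera('scene')[180:340,180:400,::-1];b=camera('side')[150:310,300:480,::-1]
f=lambda i,s:cv2.resize(np.ascontiguousarray(i),None,fx=s,fy=s,interpolation=cv2.INTER_CUBIC)
cv2.imwrite('pics/p1.png',np.hstack([f(a,2),f(b,2)]))
E
```

```text
(no output)
```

View pics/p1.png

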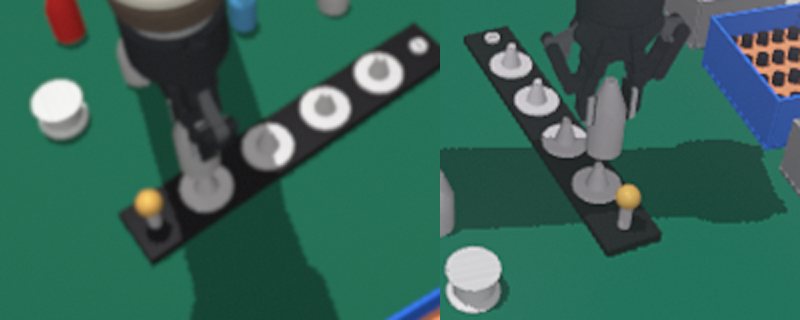

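d is upright in the grip above the first seat, with its mouth in the side view at (610,82) and the seat at (597,185). I'll check alignment by projection.

```bash
python3 - <<'E'
from h import *
p=get_obs()['ee_pos'];print(p)
for z in(.065,.149): 
  q=proj('side',[p[0],p[1],z])[0]; print((q-[300,150])*2+[440,0])
E
```

```text
[ 0.6014531  -0.12764504  0.07171712]
[601.5359373 147.6321004]
[609.57368082  79.88437907]
```

Converted, -4.8 cm / 75 = -0.064, -4.7 cm / 75 = -0.0627.

Request:
servo_tool:
  moves:
    - [0, 0.0013, -0.0093, 0]
    - [-0.0013, 0.0013, -0.0187, 0]
    - [-0.0013, 0.0013, -0.0267, 0]
    - [-0.0013, 0.0013, -0.0333, 0]
    - [-0.0013, 0.0013, -0.04, 0]
    - [-0.0013, 0.0013, -0.0453, 0]
    - [-0.0013, 0.0013, -0.0507, 0]
    - [-0.0013, 0.0013, -0.0547, 0]
    - [-0.0013, 0.0013, -0.0587, 0]
    - [-0.0013, 0.0013, -0.0613, 0]
    - [-0.0013, 0.0013, -0.0627, 0]
    - [-0.0013, 0.0013, -0.064, 0]
    - [-0.0013, 0.0013, -0.064, 0]

```text
time: 8.23
ee_pos: [0.6, -0.126, 0.0221]
tcp_rot: [-180.0, -0.0, 90.0]
wrist_force: [0.3, -0.1, -0.2]
opening: 0.0334
grasp_force: 39.9
```

Converted, -0.1 cm / 75 = -0.0013.

Request:
servo_tool:
  moves:
    - [0, 0, -0.0013, 0]
    - [0, 0, -0.0013, 0]
    - [0, 0, -0.0013, 0]

```text
time: 8.48
ee_pos: [0.6002, -0.126, 0.0215]
tcp_rot: [180.0, 0.0, 90.0]
wrist_force: [1.0, -0.2, 1.3]
opening: 0.0338
grasp_force: 40.1
```

Converted, -16.5 cm / 75 = -0.22, 14 cm / 75 = 0.1867.

Request:
servo_tool:
  moves:
    - [0, 0, 0, 0]
    - [0, 0, 0, 0]
    - [0, 0, 0, 0]
    - [0, 0, 0, 0]
    - [0, 0, 0, 0]
    - [0, 0, 0.0133, 0]
    - [0, 0, 0.04, 0]
    - [0, 0, 0.08, 0]
    - [0, 0, 0.12, 0]
    - [0, 0, 0.16, 0]
    - [0, 0, 0.1867, 0]
    - [-0.0533, 0, 0.1867, 0]
    - [-0.1067, 0.0027, 0.1867, 0]
    - [-0.16, 0.0027, 0.1867, 0]
    - [-0.22, 0.0027, 0.1867, 0]
    - [-0.22, 0.0027, 0.1867, 0]
    - [-0.22, 0.0027, 0.1867, 0]
  claw: 0.2

```text
time: 9.9
ee_pos: [0.4336, -0.1241, 0.1629]
tcp_rot: [179.9, 0.0, 89.9]
wrist_force: [-0.3, -0.2, 0.2]
opening: 0.0683
grasp_force: 0.0
```

Converted, -15.9 cm / 75 = -0.212, -15.5 cm / 75 = -0.2067.

Request:
servo_tool:
  moves:
    - [0, 0, -0.04, 0]
    - [0, 0, -0.08, 0]
    - [0, 0, -0.12, 0]
    - [0, 0, -0.16, 0]
    - [0, 0, -0.1867, 0]
    - [0, 0, -0.2067, 0]
    - [0, 0, -0.212, 0]
    - [0, 0, -0.212, 0]
    - [0, 0, -0.212, 0]

```text
time: 10.65
ee_pos: [0.4359, -0.1241, 0.0031]
tcp_rot: [180.0, 0.0, 90.0]
wrist_force: [0.8, 0.2, 0.3]
opening: 0.0685
grasp_force: 0.0
```

Request:
servo_tool:
  moves:
    - [0, 0, 0, 0]
    - [0, 0, 0, 0]
    - [0, 0, 0, 0]
    - [0, 0, 0, 0]
    - [0, 0, 0, 0]
    - [0, 0, 0, 0]
    - [0, 0, 0, 0]
    - [0, 0, 0, 0]
    - [0, 0, 0, 0]
    - [0, 0, 0, 0]
  claw: 1

```text
time: 11.48
ee_pos: [0.4358, -0.1242, 0.0035]
tcp_rot: [179.9, 0.0, 90.0]
wrist_force: [-0.7, 0.2, 5.3]
opening: 0.0327
grasp_force: 39.4
```

```bash
python3 - <<'E'
from h import *
f=lambda i,s:cv2.resize(np.ascontiguousarray(i),None,fx=s,fy=s,interpolation=cv2.INTER_CUBIC)
cv2.imwrite('pics/p2.png',f(camera('side')[150:310,240:430,::-1],3.5))
E
```

```text
(no output)
```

View pics/p2.png

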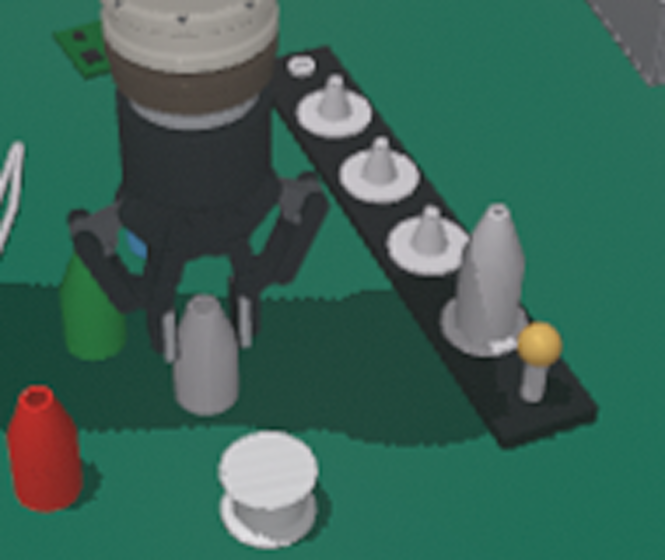

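The side view shows d seated upright at (487,280). The pads on c end at about row 360, roughly 28 mm above the table (shoulder at 40 mm), so I'll regrip lower.

Request:
servo_tool:
  moves:
    - [0, 0, 0, 0]
    - [0, 0, 0, 0]
    - [0, 0, 0, 0]
    - [0, 0, -0.004, 0]
    - [0, 0, -0.008, 0]
    - [0, 0, -0.012, 0]
    - [0, 0, -0.0147, 0]
    - [0, 0, -0.0147, 0]
  claw: 0.3

```text
time: 12.2
ee_pos: [0.4345, -0.1239, -0.0096]
tcp_rot: [-179.9, -0.0, 90.0]
wrist_force: [-0.3, 0.3, 0.2]
opening: 0.0598
grasp_force: 0.0
```

Request:
servo_tool:
  moves:
    - [0, 0, 0, 0]
    - [0, 0, 0, 0]
    - [0, 0, 0, 0]
    - [0, 0, 0, 0]
    - [0, 0, 0, 0]
    - [0, 0, 0, 0]
    - [0, 0, 0, 0]
    - [0, 0, 0, 0]
    - [0, 0, 0, 0]
  claw: 1

```text
time: 12.95
ee_pos: [0.4352, -0.1241, -0.0085]
tcp_rot: [180.0, 0.0, 90.0]
wrist_force: [-0.9, -0.7, 5.2]
opening: 0.0335
grasp_force: 40.4
```

Converted, 15.6 cm / 75 = 0.208, 6.9 cm / 75 = 0.092.

Request:
servo_tool:
  moves:
    - [0, 0, 0.0067, 0]
    - [0, 0, 0.02, 0]
    - [0, 0, 0.0467, 0]
    - [0, 0, 0.08, 0]
    - [0, 0, 0.12, 0]
    - [0.0133, 0.0133, 0.16, 0]
    - [0.0533, 0.0533, 0.16, 0]
    - [0.0933, 0.092, 0.16, 0]
    - [0.1333, 0.092, 0.16, 0]
    - [0.1733, 0.092, 0.16, 0]
    - [0.2, 0.092, 0.16, 0]
    - [0.208, 0.092, 0.16, 0]
    - [0.208, 0.092, 0.1467, 0]
    - [0.208, 0.092, 0.12, 0]
    - [0.208, 0.092, 0.0933, 0]
    - [0.208, 0.092, 0.08, 0]
    - [0.208, 0.092, 0.0733, 0]
    - [0.208, 0.092, 0.0733, 0]

```text
time: 14.45
ee_pos: [0.5897, -0.0551, 0.0454]
tcp_rot: [-179.9, -0.0, 90.0]
wrist_force: [-0.9, 0.6, -0.7]
opening: 0.0338
grasp_force: 40.1
```

```bash
python3 - <<'E'
from h import *
p=get_obs()['ee_pos'];print(p,get_obs()['opening'])
cv2.imwrite('pics/p3.png',cv2.resize(np.ascontiguousarray(camera('side')[120:280,300:480,::-1]),None,fx=3,fy=3,interpolation=cv2.INTER_CUBIC))
for z in(.0085,.0765): 
  q=proj('side',[p[0],p[1],p[2]+z])[0]; print((q-[300,120])*3)
E
```

```text
[ 0.58967188 -0.05509239  0.04537807] 0.033836285680780155
[188.07089171 257.63306993]
[194.49189415 179.05835376]
```

View pics/p3.png

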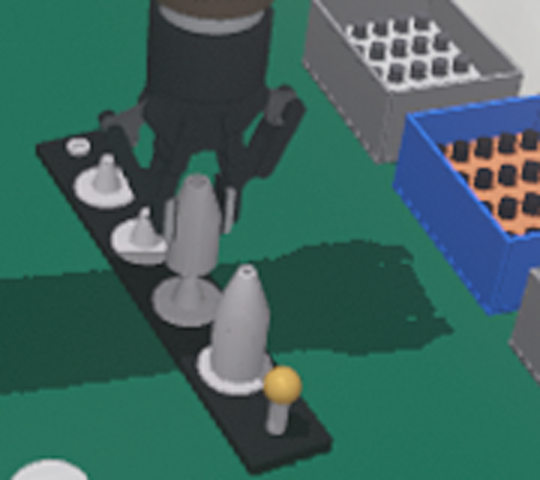

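c is upright above the second seat, with its mouth at (198,180) against a predicted (194,179). I'll lower it.

Converted, -3.9 cm / 75 = -0.052, -1.2 cm / 75 = -0.016.

Request:
servo_tool:
  moves:
    - [0, 0, -0.008, 0]
    - [0, 0, -0.016, 0]
    - [0, 0, -0.0227, 0]
    - [0, 0, -0.0293, 0]
    - [0, 0, -0.0347, 0]
    - [0, 0, -0.04, 0]
    - [0, 0, -0.044, 0]
    - [0, 0, -0.0467, 0]
    - [0, 0, -0.0493, 0]
    - [0, 0, -0.0507, 0]
    - [0, 0, -0.052, 0]
    - [0, 0, -0.052, 0]
    - [0, 0, -0.052, 0]

```text
time: 15.58
ee_pos: [0.5911, -0.055, 0.0076]
tcp_rot: [180.0, 0.0, 90.0]
wrist_force: [-0.9, 0.0, 1.6]
opening: 0.0336
grasp_force: 40.3
```

Converted, 40.3 cm / 75 = 0.5373, -9.8 cm / 75 = -0.1307.

Request:
servo_tool:
  moves:
    - [0, 0, 0, 0]
    - [0, 0, 0, 0]
    - [0, 0, 0, 0]
    - [0, 0, 0, 0]
    - [0, 0, 0.0133, 0]
    - [0, 0, 0.04, 0]
    - [0, 0, 0.08, 0]
    - [0, 0, 0.12, 0]
    - [0, 0, 0.16, 0]
    - [0, 0, 0.1867, 0]
    - [-0.0133, 0.0533, 0.1867, 0]
    - [-0.0267, 0.1067, 0.1867, 0]
    - [-0.04, 0.16, 0.1867, 0]
    - [-0.0533, 0.2133, 0.1867, 0]
    - [-0.0667, 0.2667, 0.1867, 0]
    - [-0.08, 0.32, 0.1867, 0]
    - [-0.0933, 0.3733, 0.1867, 0]
    - [-0.1067, 0.4267, 0.1867, 0]
    - [-0.12, 0.48, 0.1867, 0]
    - [-0.1307, 0.5373, 0.1867, 0]
  claw: 0.2

```text
time: 17.25
ee_pos: [0.4923, 0.3478, 0.1484]
tcp_rot: [179.9, -0.0, 90.0]
wrist_force: [0.5, -0.1, 0.3]
opening: 0.0681
grasp_force: 0.0
```

Converted, -16.2 cm / 75 = -0.216, -15.9 cm / 75 = -0.212.

Request:
servo_tool:
  moves:
    - [0, 0, 0, 0]
    - [0, 0, 0, 0]
    - [0, 0, 0, 0]
    - [0, 0, -0.04, 0]
    - [0, 0, -0.08, 0]
    - [0, 0, -0.12, 0]
    - [0, 0, -0.16, 0]
    - [0, 0, -0.1867, 0]
    - [0, 0, -0.2053, 0]
    - [0, 0, -0.212, 0]
    - [0, 0, -0.216, 0]
    - [0, 0, -0.216, 0]
    - [0, 0, -0.216, 0]

```text
time: 18.33
ee_pos: [0.4942, 0.3459, -0.0135]
tcp_rot: [179.9, -0.1, 90.0]
wrist_force: [-0.3, -0.4, 0.2]
opening: 0.068
grasp_force: 0.0
```

Request:
servo_tool:
  moves:
    - [0, 0, 0, 0]
    - [0, 0, 0, 0]
    - [0, 0, 0, 0]
    - [0, 0, 0, 0]
    - [0, 0, 0, 0]
    - [0, 0, 0, 0]
    - [0, 0, 0, 0]
    - [0, 0, 0, 0]
    - [0, 0, 0, 0]
    - [0, 0, 0, 0]
  claw: 1

```text
time: 19.17
ee_pos: [0.4939, 0.3463, -0.0136]
tcp_rot: [179.9, -0.0, 90.0]
wrist_force: [-0.7, -0.9, 5.0]
opening: 0.0352
grasp_force: 39.6
```

```bash
python3 - <<'E'
from h import *
p=get_obs()['ee_pos'];print(p,get_obs()['opening'])
f=lambda i,s:cv2.resize(np.ascontiguousarray(i),None,fx=s,fy=s,interpolation=cv2.INTER_CUBIC)
cv2.imwrite('pics/p4.png',np.hstack([f(camera('side')[60:220,240:410,::-1],2.3),f(camera('scene')[90:250,300:470,::-1],2.3)]))
E
```

```text
[ 0.49386273  0.34634887 -0.0135877 ] 0.035223145507070605
```

View pics/p4.png

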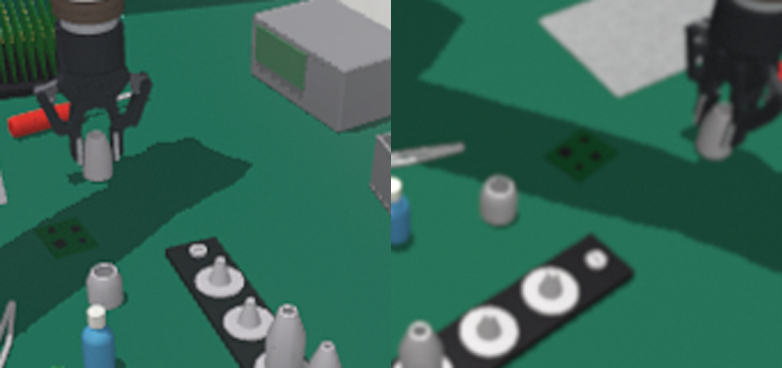

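b is gripped near its base, with pad ends about 10 mm above the table. c and d stand on the rack, and a and the bottle are undisturbed. Next I'll carry b to stub 3.

Converted, -33.2 cm / 75 = -0.4427, 8.9 cm / 75 = 0.1187.

Request:
servo_tool:
  moves:
    - [0, 0, 0.0067, 0]
    - [0, 0, 0.02, 0]
    - [0, 0, 0.0467, 0]
    - [0, 0, 0.08, 0]
    - [0, 0, 0.12, 0]
    - [0, -0.0133, 0.1467, 0]
    - [0.0133, -0.0533, 0.1467, 0]
    - [0.0267, -0.1067, 0.1467, 0]
    - [0.04, -0.16, 0.1467, 0]
    - [0.0533, -0.2133, 0.1467, 0]
    - [0.0667, -0.2667, 0.1467, 0]
    - [0.08, -0.32, 0.1467, 0]
    - [0.0933, -0.3733, 0.1467, 0]
    - [0.1093, -0.4133, 0.1467, 0]
    - [0.1187, -0.44, 0.1467, 0]
    - [0.1187, -0.4427, 0.1333, 0]
    - [0.1187, -0.4427, 0.1067, 0]
    - [0.1187, -0.4427, 0.0867, 0]
    - [0.1187, -0.4427, 0.08, 0]
    - [0.1187, -0.4427, 0.08, 0]

```text
time: 20.93
ee_pos: [0.5813, 0.0145, 0.044]
tcp_rot: [-179.9, -0.0, 90.0]
wrist_force: [0.2, 0.4, 0.3]
opening: 0.0349
grasp_force: 40.0
```

```bash
python3 - <<'E'
from h import *
p=get_obs()['ee_pos'];print(p,get_obs()['opening'])
cv2.imwrite('pics/p5.png',cv2.resize(np.ascontiguousarray(camera('side')[100:260,290:470,::-1]),None,fx=3,fy=3,interpolation=cv2.INTER_CUBIC))
for z in(.0136,.0656): 
  q=proj('side',[p[0],p[1],p[2]+z])[0]; print((q-[290,100])*3)
E
```

```text
[0.581267   0.01453876 0.04397677] 0.03488509958320965
[176.60527615 255.77953098]
[179.79344294 197.18498991]
```

View pics/p5.png

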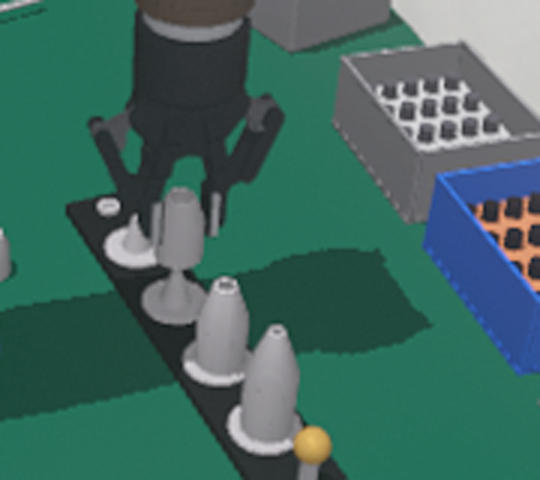

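b is upright over the third seat, with its mouth at (181,194) against a predicted (180,197). c and d are seated. I'll lower b.

Request:
servo_tool:
  moves:
    - [0, 0, -0.0093, 0]
    - [0, 0, -0.0187, 0]
    - [0, 0, -0.0267, 0]
    - [0, 0, -0.0333, 0]
    - [0, 0, -0.04, 0]
    - [0, 0, -0.0453, 0]
    - [0, 0, -0.0493, 0]
    - [0, 0, -0.0533, 0]
    - [0, 0, -0.056, 0]
    - [0, 0, -0.0573, 0]
    - [0, 0, -0.0587, 0]
    - [0, 0, -0.0587, 0]
    - [0, 0, -0.0587, 0]

```text
time: 22.07
ee_pos: [0.5825, 0.014, 0.0024]
tcp_rot: [180.0, -0.0, 90.0]
wrist_force: [-5.4, 0.0, 7.9]
opening: 0.0349
grasp_force: 40.7
```

Request:
servo_tool:
  moves:
    - [0, 0, 0, 0]
    - [0, 0, 0, 0]
    - [0, 0, 0, 0]
    - [0, 0, 0, 0]
    - [0, 0, 0.0133, 0]
    - [0, 0, 0.04, 0]
    - [0, 0, 0.08, 0]
    - [0, 0, 0.12, 0]
    - [0, 0, 0.16, 0]
    - [-0.04, 0.0267, 0.16, 0]
    - [-0.08, 0.0533, 0.16, 0]
    - [-0.12, 0.0867, 0.16, 0]
    - [-0.168, 0.1213, 0.16, 0]
    - [-0.168, 0.1213, 0.16, 0]
    - [-0.168, 0.1213, 0.16, 0]
  claw: 0.2

```text
time: 23.32
ee_pos: [0.4554, 0.1061, 0.1225]
tcp_rot: [179.9, -0.0, 90.2]
wrist_force: [0.3, 0.8, -0.2]
opening: 0.0683
grasp_force: 0.0
```

Converted, -14 cm / 75 = -0.1867, -13.5 cm / 75 = -0.18.

Request:
servo_tool:
  moves:
    - [0, 0, -0.04, 0]
    - [0, 0, -0.08, 0]
    - [0, 0, -0.12, 0]
    - [0, 0, -0.1533, 0]
    - [0, 0, -0.1707, 0]
    - [0, 0, -0.18, 0]
    - [0, 0, -0.1867, 0]
    - [0, 0, -0.1867, 0]
    - [0, 0, -0.1867, 0]
  claw: 0.3

```text
time: 24.07
ee_pos: [0.4572, 0.1049, -0.0179]
tcp_rot: [179.9, -0.0, 90.0]
wrist_force: [-0.5, 0.4, 0.1]
opening: 0.06
grasp_force: 0.0
```

Request:
servo_tool:
  moves:
    - [0, 0, 0, 0]
    - [0, 0, 0, 0]
    - [0, 0, 0, 0]
    - [0, 0, 0, 0]
    - [0, 0, 0, 0]
    - [0, 0, 0, 0]
    - [0, 0, 0, 0]
    - [0, 0, 0, 0]
    - [0, 0, 0, 0]
    - [0, 0, 0, 0]
  claw: 1

```text
time: 24.9
ee_pos: [0.4572, 0.1051, -0.0174]
tcp_rot: [179.9, -0.0, 90.0]
wrist_force: [-1.6, -0.3, 4.9]
opening: 0.034
grasp_force: 39.3
```

```bash
python3 - <<'E'
from h import *
p=get_obs()['ee_pos'];print(p,get_obs()['opening'])
f=lambda i,s:cv2.resize(np.ascontiguousarray(i),None,fx=s,fy=s,interpolation=cv2.INTER_CUBIC)
cv2.imwrite('pics/p6.png',np.hstack([f(camera('side')[110:270,260:420,::-1],2.4),f(camera('scene')[130:290,230:400,::-1],2.4)]))
E
```

```text
[ 0.45724944  0.10511645 -0.01742473] 0.034017786878080415
```

View pics/p6.png

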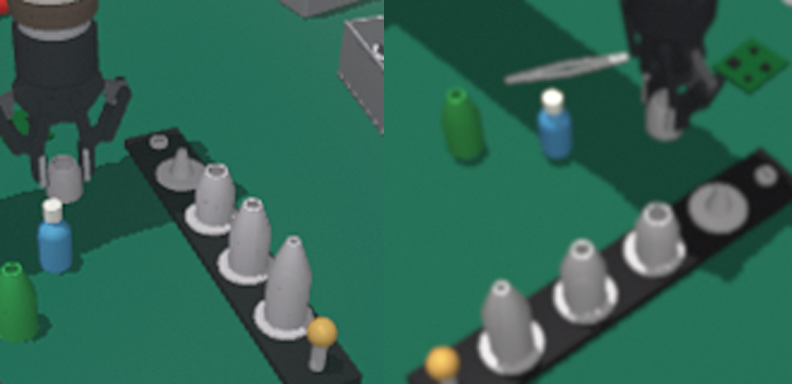

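b, c and d are seated, the bottle stands, and a is gripped at (65,180) in the left panel. I'll carry a to stub 4.

Converted, 11.7 cm / 75 = 0.156, 11.3 cm / 75 = 0.1507.

Request:
servo_tool:
  moves:
    - [0, 0, 0.0067, 0]
    - [0, 0, 0.02, 0]
    - [0, 0, 0.0467, 0]
    - [0, 0, 0.08, 0]
    - [0, 0, 0.1067, 0]
    - [0.0133, -0.0027, 0.12, 0]
    - [0.0533, -0.0093, 0.12, 0]
    - [0.0933, -0.0173, 0.12, 0]
    - [0.1333, -0.024, 0.12, 0]
    - [0.1507, -0.0267, 0.12, 0]
    - [0.156, -0.0267, 0.1133, 0]
    - [0.156, -0.0267, 0.0933, 0]
    - [0.156, -0.0267, 0.08, 0]
    - [0.156, -0.0267, 0.0733, 0]
    - [0.156, -0.0267, 0.0733, 0]
    - [0.156, -0.0267, 0.0733, 0]

```text
time: 26.33
ee_pos: [0.5729, 0.0851, 0.0365]
tcp_rot: [-180.0, 0.0, 90.0]
wrist_force: [0.5, 0.1, -0.2]
opening: 0.0341
grasp_force: 40.0
```

```bash
python3 - <<'E'
from h import *
p=get_obs()['ee_pos'];print(p,get_obs()['opening'])
cv2.imwrite('pics/p7.png',cv2.resize(np.ascontiguousarray(camera('side')[100:220,290:430,::-1]),None,fx=4,fy=4,interpolation=cv2.INTER_CUBIC))
for z in(.0174,.0534): 
  q=proj('side',[p[0],p[1],p[2]+z])[0]; print((q-[290,100])*4)
E
```

```text
[0.57285937 0.08512072 0.03646776] 0.03406468821011313
[184.45506994 275.74650411]
[186.07632502 223.5432571 ]
```

View pics/p7.png

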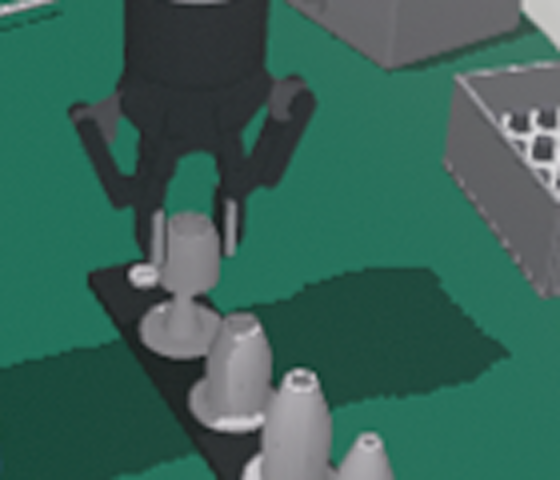

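a is over the last seat with its mouth at (190,222), as predicted. I'll lower it.

Converted, -3.8 cm / 75 = -0.0507, -3.7 cm / 75 = -0.0493.

Request:
servo_tool:
  moves:
    - [0, 0.0013, -0.008, 0]
    - [0, 0.0013, -0.016, 0]
    - [0, 0.0013, -0.0227, 0]
    - [0, 0.0013, -0.0293, 0]
    - [0, 0.0013, -0.0347, 0]
    - [0, 0.0013, -0.04, 0]
    - [0, 0.0013, -0.044, 0]
    - [0, 0.0013, -0.0467, 0]
    - [0, 0.0013, -0.0493, 0]
    - [0, 0.0013, -0.0507, 0]
    - [0, 0.0013, -0.0507, 0]
    - [0, 0.0013, -0.0507, 0]

```text
time: 27.38
ee_pos: [0.5735, 0.086, -0.0014]
tcp_rot: [180.0, -0.0, 90.0]
wrist_force: [-1.4, -0.3, 2.9]
opening: 0.0341
grasp_force: 40.3
```

Converted, 17 cm / 75 = 0.2267, 15 cm / 75 = 0.2.

Request:
servo_tool:
  moves:
    - [0, 0, 0, 0]
    - [0, 0, 0, 0]
    - [0, 0, 0, 0]
    - [0, 0, 0, 0]
    - [0, 0, 0, 0]
    - [0, 0, 0.0133, 0]
    - [0, 0, 0.04, 0]
    - [0, 0, 0.08, 0]
    - [0, 0, 0.12, 0]
    - [0, 0, 0.16, 0]
    - [0, 0, 0.2, 0]
    - [0, 0.04, 0.2267, 0]
    - [-0.0533, 0.0933, 0.2267, 0]
    - [-0.1067, 0.1467, 0.2267, 0]
    - [-0.16, 0.2, 0.2267, 0]
    - [-0.16, 0.2, 0.2267, 0]
    - [-0.16, 0.2, 0.2267, 0]
  claw: 0.2

```text
time: 28.8
ee_pos: [0.4496, 0.2395, 0.1696]
tcp_rot: [-180.0, -0.1, 90.2]
wrist_force: [-0.8, 0.6, -0.0]
opening: 0.0682
grasp_force: 0.0
```

```bash
python3 - <<'E'
from h import *
f=lambda i,s:cv2.resize(np.ascontiguousarray(i),None,fx=s,fy=s,interpolation=cv2.INTER_CUBIC)
a,b=camera('side')[130:290,290:430,::-1],camera('scene')[150:310,230:410,::-1]
cv2.imwrite('pics/p8.png',np.hstack([f(a,2.5),f(b,2.5)]))
S=[(.6006,-.1268,.084),(.5914,-.0554,.068),(.5821,.016,.052),(.5728,.0874,.036)]
for x,y,h in S:
  p=[x,y,.016+h]; print((proj('side',p)[0]-[290,130])*2.5,(proj('scene',p)[0]-[230,150])*2.5+[350,0])
E
```

```text
[229.50810628 200.00496749] [470.15859455 250.61806589]
[186.16807574 161.34074291] [555.80674324 209.84602112]
[148.10040032 127.49535183] [632.34940023 173.28380568]
[114.482533    97.60621745] [701.21151944 140.3903612 ]
```

View pics/p8.png

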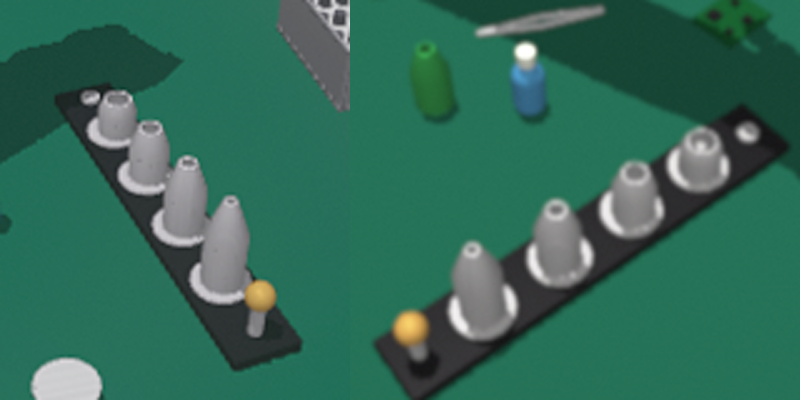

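All four mouths lie within about 4 crop pixels (a couple of mm) of the fully seated prediction in both views. They are upright, in order from the brass knob, and the bottle is standing.

```bash
python3 -c "
from h import *
print(job_done())"
```

```text
the job is handed in; nothing more can be done
None
```

The job is handed in at about 29 s: all four nozzles stand upright and fully down on the rack, tallest next to the brass knob down to shortest, and the flux bottle is still standing (from the final pictures; no verdict was returned).

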